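Flip the cover open and press restart

TASK

The transmitter's control box needs a restart. With a fingertip, push the orange cover up by its front lip and on over the top until it lies back open by itself, then press the green button inside fully down and let it come back up. Do not pinch the cover, do not press the red button, do not lift, tip or shove the box, and leave the microphone, jar and screwdriver where they are.

Things in the scene. Friction and masses are not known exactly. Their poses are not given: they have to be found in the camera images.
- box: Black control box standing loose on the white shelf, 140 (x, front to back) x 180 (y) x 80 mm high, walls 5 mm, about 2 kg. Origin: centre of its underside; its x axis points from the front (lip side) to the back (hinge side), z up; its yaw varies. Inside, a grey deck lies 24 mm below the rim and carries the two buttons.
- cover (a joint): Angle of the orange cover in rad: 0 closed and flat on the box, growing as it opens upward and backward to a stop at 1.95 (leaning back). Freely hinged along the back rim: it falls shut below about 1.5, and beyond that falls back and stays open by its weight. The cover weighs 0.1 to 0.22 kg: a plate 180 mm wide (along the box's y), 6 mm thick, reaching 146 mm from the hinge, that is 6 mm beyond the box's front wall, and there turning up into a lip.
- hinge (a point): Point on the hinge axis at mid width, at the cover's underside: 70 mm behind the box's centre, 80.5 mm above the shelf. The axis runs along the box's y. Its own axes turn with the cover.
- lip (a point): Free outer edge of the cover's lip (underside, mid width), moves with the cover. The lip is as wide as the cover (180 mm), 28 mm long, 3 mm thick at its edge and sloping up and outwards at 30 degrees; closed, its edge is 169 mm in front of the hinge and 14 mm above it (95 mm above the shelf), with free space below it in front of the box.
- restart (a joint): Travel of the green button in m: 0 up, 0.006 fully down; sprung, 1.5 N to start and 5 N fully down.
- restart_top (a point): Centre of the top of the green button (diameter 28 mm, in a black collar of 44 mm); 78 mm above the shelf, 2 mm below the box's rim, 15 mm in front of the box's centre and 40 mm to its +y side. Hidden until the cover is open.
- stop (a joint): Travel of the red button in m, 0 up, 0.006 down. Not to be pressed.
- stop_top (a point): Centre of the top of the red button, like the green one but 40 mm to the box's -y side.
- mic: Black hand microphone lying on its back, 60 x 85 x 30 mm with a talk key on one long side and a 15 mm stub at one end, loose beside the box. Origin: centre of its underside.
- fuse_jar: Small jar of spare fuses with blue cap, diameter 48 mm, 55 mm high, loose beside the box. Origin: centre of its underside.
- screwdriver: Screwdriver with red handle, 170 mm long, 26 mm thick, lying in front of the box. Origin: middle of its underside, x along it.

How it is judged (in metres and radians):
On the way, in this order (a step that is already met when the one before it is completed fails the run):
1. the cover is past its over-center point and lies open (value of joint cover above 1.8 rad), for 0.2 s.
2. the green button is pressed fully down with the cover open (value of joint restart above 0.005 m and value of joint cover above 1.7 rad), for 0.05 s.
At the end, for the whole second after the job is handed in: The cover lies open by itself (joint above 1.8 rad), the green button has been pressed and is up again (under 1.5 mm), the red one is up, the box stands flat within 40 mm of where it was, and the microphone, jar and screwdriver are within 30 mm of where they were (value of joint cover above 1.8 rad and value of joint each of restart, stop below 0.0015 m and distance of box from where it was at the start of the episode below 0.04 m and angle between box's own z axis and vertical below 0.05 rad and height (world z) of box below 0.006 m and distance of each of mic, fuse_jar, screwdriver from where it was at the start of the episode below 0.03 m); the robot touches nothing.
It fails at once if the box is lifted or tipped (height (world z) of box above 0.012 m or angle between box's own z axis and vertical above 0.12 rad).
It fails at once if the box is shoved more than 40 mm (distance of box from where it was at the start of the episode above 0.04 m).
It fails at once if the cover is pinched: fingers on its upper and its under side at once ((contact force between the fingers and cover_c1 above 0.5 N or contact force between the fingers and cover_c3 above 0.5 N) and (contact force between the fingers and cover_c0 above 0.5 N or contact force between the fingers and cover_c2 above 0.5 N)).
It fails at once if the red button is pressed (value of joint stop above 0.003 m).
It fails at once if a bystander is lifted or moved more than 30 mm (distance of any of mic, fuse_jar, screwdriver from where it was at the start of the episode above 0.03 m).
It also fails if it takes over 54 s, if anything falls off the work surface, if the arm or the gripper's body presses on something with over 40 N, if the wrist force passes 120 N, or if a joint passes its speed limit or range.

ROBOT

A 6-joint arm with a two-finger parallel gripper is mounted at the origin on the work surface. World frame = base frame: x ahead of the robot, y to its left, z up, the work surface at z = 0. Lengths are in mm, angles in degrees, forces in N, time in s.
With the tool pointing down it reaches from about 275 to 850 mm from the base axis. Payload 19 kg.
Tool frame: the origin (TCP) lies at the very end of the fingers, on their centre line; the grasp point (between the pads) lies 19 mm behind it (grasp_offset is the distance from the TCP to the grasp point, in mm); z points along the fingers, y is the direction in which the jaws open and shut (so a half turn about z gives the same grasp; the last joint's range is limited). The gripper opens to 85 mm and grips with 20 to 120 N. Pads are 22 mm wide; open, the fingers measure 114 mm over their backs; the gripper's body (76 mm by 85 mm) begins 54 mm behind the grasp point. The pads swing forward as they close: fully open they stand 13 mm farther back than shut.
Start: joints at [-75.287, 8.623, 82.357, -0, 89.026, -7.678], TCP at [219.006, -531.626, 231.267] pointing down, gripper open.
Joint ranges: [-160.23, 160.23], [-39.13, 120.54], [6.94, 153.29], [-79.49, 259.48], [9.18, 160.14], [-161.06, 161.06]. Speed limits (degrees/s): [108.29, 108.29, 127.2, 172.46, 172.46, 172.46].

INTERFACE

Orientations are given as a 3x3 rotation matrix whose columns are the frame's x, y, z axes.
In Python, from workcell import * gives the robot as it stands.
- The arm moves only by the tool servo_tool, never from a script. Its arguments are lists of equal length, an entry for each row: "hand": the finger opening in m, from 0 to 0.0854; "delta_pos": the shift along the world's x, y, z in m, a list of three; "delta_rot": the turn, a rotation vector about the world's x, y, z in rad, a list of three. A call has 1 to 20 rows; each row is the pose to reach, as a shift and turn from the pose commanded when the call began; what a row does not reach only later rows make up. A row lasts 1/8 s, in which the tool goes at most 62.5 mm and 10.7 degrees, less where a joint would pass 70% of its speed; a pose out of reach is approached as far as the arm can. A call with a gripper value outside its range is refused whole. The fingers move at their own pace and stop on an object; "force" is the grip in N (left out, the last holds). Time passes only in rows, so rows that repeat a pose let the fingers close. It gives the time, the measured TCP pose, the force and the opening at its end, in the units of the state.
- state(): the state, without advancing time (a new reading comes with each control period).
- read_camera(name): name is "scene" or "top"; returns the picture (420x560x3 uint8, red, green, blue); there is no depth.
- camera_model(name): a dict with "fx", "fy", "cx", "cy" (pixels), "distortion" ([k1, k2, p1, p2, k3] as OpenCV has them; the pictures are not rectified), "world_to_cam" (4x4, takes a point from world to camera coordinates). Camera axes: x right, y up, looking along -z (the intrinsics and any distortion apply to the point x, -y, -z); pixel columns grow to the right and rows downward; lengths in mm; the calibration is good to about 2 mm. A picture is of the moment at which its call begins. camera_model takes no time and is no camera call.
- sign_off(): hands the job in, once; it reports no verdict.
The state is a dict: "t": time; "joint_positions": joint angles; "joint_vel": joint speeds; "joint_efforts": joint torques, N m; "tool_pos": TCP position; "ee_rot": TCP orientation; "contact_force": force on the tool from outside, world axes, zero at the start; "wrist_torque": the same for the moment, N m; "width": finger opening in mm.
Only numpy, scipy, OpenCV 4.12 (cv2) and the standard library are available. Lean on these libraries where they do the work, as an engineer would, in place of code of your own. Each camera call takes 0.05 s, during which the arm holds its last target.

## Working session

There is one attempt and no reset: what is moved stays moved. The work goes in short steps, Python scripts to look and compute and a tool call to move; the robot and the scene stay as the last step left them, time stands still between calls to the robot, and variables do not carry over. Pictures are saved under pics/ and viewed, and the job is handed in when it is done.

Besides the shell and the picture viewer there is one more tool, called after "Request:" by a JSON object that holds its "fn" and its "kwargs", one argument or row to a line. servo_tool: Moves the arm, as the interface text tells. Its arguments: {"type":"object","properties":{"hand":{"type":"array","items":{"type":"number"}},"delta_pos":{"type":"array","items":{"type":"array","items":{"type":"number"}}},"delta_rot":{"type":"array","items":{"type":"array","items":{"type":"number"}}},"force":{"type":"number"}},"required":["hand","delta_pos","delta_rot"]}

```bash
mkdir -p pics; python3 - <<'E'
from workcell import *
import cv2
for n in("scene","top"):
    cv2.imwrite(f"pics/{n}0.png",cv2.cvtColor(read_camera(n),cv2.COLOR_RGB2BGR))
    print(camera_model(n))
s=state();print(s['t'],s['tool_pos'],s['ee_rot'],s['width'],s['contact_force'])
E
```

```text
{'fx': 448.3156257765842, 'fy': 448.3156257765842, 'cx': 276.7928825453654, 'cy': 204.51324487087382, 'distortion': array([-0.14160485,  0.        ,  0.        ,  0.        ,  0.        ]), 'world_to_cam': array([[-7.40302019e-01,  6.72218112e-01,  8.70229512e-03,
         3.90665542e+02],
       [-4.73092843e-01, -5.30118369e-01,  7.03674411e-01,
         1.94105035e+02],
       [ 4.77635931e-01,  5.16814594e-01,  7.10469277e-01,
        -1.37112387e+03],
       [ 0.00000000e+00,  0.00000000e+00,  0.00000000e+00,
         1.00000000e+00]])}
{'fx': 438.3737910113063, 'fy': 438.3737910113063, 'cx': 272.3503821860211, 'cy': 208.6206208298868, 'distortion': array([-0.14277415,  0.        ,  0.        ,  0.        ,  0.        ]), 'world_to_cam': array([[ 8.64584522e-03, -9.99938581e-01, -6.93427588e-03,
         4.40539553e+01],
       [ 9.80205994e-01,  7.10317926e-03,  1.97852861e-01,
        -5.69072982e+02],
       [-1.97791454e-01, -8.50762399e-03,  9.80207203e-01,
        -8.71478683e+02],
       [ 0.00000000e+00,  0.00000000e+00,  0.00000000e+00,
         1.00000000e+00]])}
0.1 [ 218.97714144 -531.44418013  230.78265748] [[ 9.24598604e-01  3.80942741e-01 -2.23555241e-04]
 [ 3.80942769e-01 -9.24598095e-01  9.84416321e-04]
 [ 1.68307501e-04 -9.95351709e-04 -9.99999490e-01]] 85.34478610286604 [-0.05488588  0.7784186   0.07594366]
```

View pics/scene0.png

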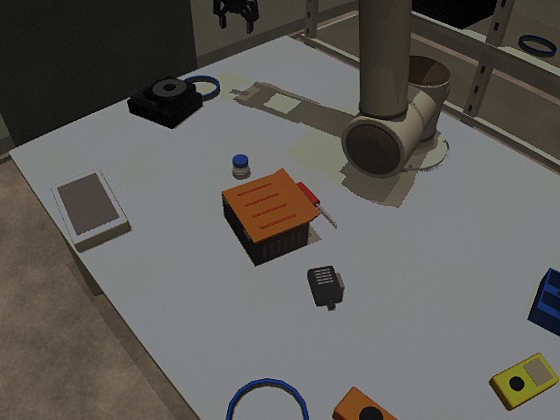

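View pics/top0.png

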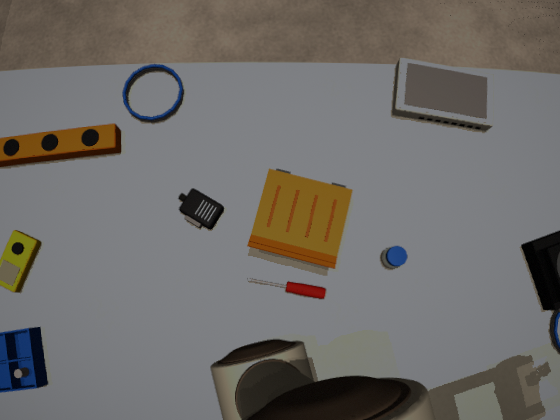

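```bash
cat > h.py <<'E'
from workcell import *
import cv2, numpy as np
def ray(n,px):
    c=camera_model(n);K=np.array([[c['fx'],0,c['cx']],[0,c['fy'],c['cy']],[0,0,1.]])
    u=cv2.undistortPoints(np.array([[px]],float),K,c['distortion'])[0,0]
    T=c['world_to_cam'];R=T[:3,:3];o=-R.T@T[:3,3];return o,R.T@np.array([u[0],-u[1],-1.])
def onz(n,px,z):
    o,d=ray(n,px);return o+d*(z-o[2])/d[2]
def proj(n,p):
    c=camera_model(n);K=np.array([[c['fx'],0,c['cx']],[0,c['fy'],c['cy']],[0,0,1.]])
    T=c['world_to_cam'];q=T[:3,:3]@np.array(p,float)+T[:3,3]
    return cv2.projectPoints(np.array([[q[0],-q[1],-q[2]]]),np.zeros(3),np.zeros(3),K,c['distortion'])[0].ravel()
E
python3 - <<'E'
from h import *
im=cv2.imread('pics/top0.png');hsv=cv2.cvtColor(im,cv2.COLOR_BGR2HSV)
m=cv2.inRange(hsv,(5,150,90),(22,255,255));m=cv2.morphologyEx(m,cv2.MORPH_CLOSE,np.ones((9,9)))
cs,_=cv2.findContours(m,0,2)
for c in cs:
    if cv2.contourArea(c)>3000:
        r=cv2.minAreaRect(c);a=cv2.approxPolyDP(c,5,True).reshape(-1,2);print(r,a.tolist())
        for p in a: print(p,onz('top',p,86.5)[:2],onz('top',p,96)[:2])
for n,p,z in(("jar",(396,256),55),("sdtip",(248,280),8),("sdh0",(287,289),13),("sdh1",(326,293),13),("mic",(202,209),30)): print(n,onz('top',p,z))
big=cv2.resize(im[150:310,170:430],None,fx=3,fy=3,interpolation=cv2.INTER_CUBIC);cv2.imwrite('pics/z.png',cv2.convertScaleAbs(big,alpha=1.6))
E
```

```text
((300.30584716796875, 217.94149780273438), (89.50934600830078, 81.03414154052734), 14.281096458435059) [[269, 169], [248, 245], [334, 267], [351, 190]]
[269 169] [647.18271149  56.05572441] [644.35496105  55.88984688]
[248 245] [487.45988639  96.84453034] [486.35518705  96.23863307]
[334 267] [444.27932144 -76.2795046 ] [443.64044356 -75.01778178]
[351 190] [ 603.347723   -114.51388622] [ 600.99285379 -112.83970016]
jar [ 469.45437111 -212.04654587   55.        ]
sdtip [420.13793442 100.49835178   8.        ]
sdh0 [401.42799587  15.92239011  13.        ]
sdh1 [393.24741429 -68.05395245  13.        ]
mic [572.19046707 202.95194477  30.        ]
```

View pics/z.png

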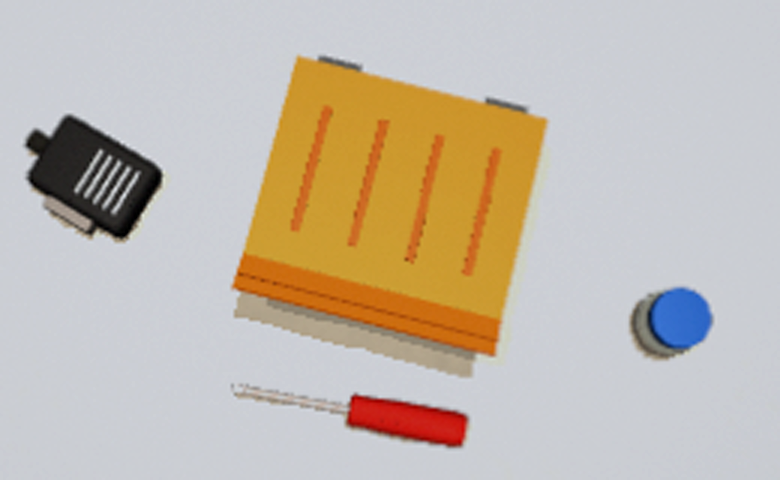

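```bash
cat >> h.py <<'E'
from scipy.spatial.transform import Rotation as Ro
yaw=np.radians(-14.0);H=np.array([625,-30,80.5])
X=np.array([np.cos(yaw),np.sin(yaw),0]);Y=np.array([-np.sin(yaw),np.cos(yaw),0]);Z=np.array([0,0,1.])
def W(s,t,z): return H*[1,1,0]+s*X+t*Y+z*Z     # s from hinge along box x, t along box y, z world
def Rt(a): # finger below horizontal a deg, tool y=-Y
    a=np.radians(a);d=np.cos(a)*X-np.sin(a)*Z;n=np.sin(a)*X+np.cos(a)*Z
    return np.c_[n,np.cross(d,n),d],n
def delta(p,R):
    s=state();return ((p-s['tool_pos'])/1000).round(4),Ro.from_matrix(R@s['ee_rot'].T).as_rotvec().round(4)
E
python3 - <<'E'
from h import *
R,n=Rt(45);print(R)
for c in[(-195,0,200),(-185,0,68),(-152,0,68)]:
    p=W(*c)-11*n;print(p.round(1),*delta(p,R))
E
```

```text
[[ 0.68610269 -0.2419219   0.68610269]
 [-0.17106461 -0.97029573 -0.17106461]
 [ 0.70710678  0.         -0.70710678]]
[428.2  19.1 192.2] [ 0.2093  0.5505 -0.0386] [ 0.0574 -0.796  -0.6021]
[437.9  16.6  60.2] [ 0.219   0.5481 -0.1706] [ 0.0574 -0.796  -0.6021]
[470.    8.7  60.2] [ 0.251   0.5401 -0.1706] [ 0.0574 -0.796  -0.6021]
```

Request:
{"fn": "servo_tool", "kwargs": {
  "hand": [0, 0, 0, 0, 0, 0, 0, 0, 0, 0, 0, 0, 0, 0, 0, 0],
  "delta_pos": [
    [0.02, 0.05, 0.02],
    [0.04, 0.1, 0.02],
    [0.06, 0.15, 0.02],
    [0.08, 0.2, 0.02],
    [0.1, 0.25, 0.02],
    [0.12, 0.3, 0.02],
    [0.14, 0.35, 0.02],
    [0.16, 0.4, 0.02],
    [0.18, 0.45, 0.02],
    [0.2, 0.5, 0.02],
    [0.209, 0.55, 0.02],
    [0.209, 0.55, 0.02],
    [0.209, 0.55, 0.02],
    [0.209, 0.55, 0.0],
    [0.209, 0.55, -0.02],
    [0.209, 0.55, -0.04]
  ],
  "delta_rot": [
    [0, 0, 0],
    [0, 0, 0],
    [0.006, -0.08, -0.06],
    [0.011, -0.16, -0.12],
    [0.017, -0.24, -0.18],
    [0.023, -0.32, -0.24],
    [0.029, -0.4, -0.3],
    [0.034, -0.48, -0.36],
    [0.04, -0.56, -0.42],
    [0.046, -0.64, -0.48],
    [0.052, -0.72, -0.54],
    [0.057, -0.796, -0.602],
    [0.057, -0.796, -0.602],
    [0.057, -0.796, -0.602],
    [0.057, -0.796, -0.602],
    [0.057, -0.796, -0.602]
  ]
}}

```text
t: 2.1
tool_pos: [427.8, 18.6, 190.4]
ee_rot: [[0.686, -0.242, 0.686], [-0.171, -0.97, -0.172], [0.707, 0.001, -0.707]]
contact_force: [0.2, -1.0, 0.2]
width: -0.0
```

Request:
{"fn": "servo_tool", "kwargs": {
  "hand": [0, 0, 0, 0, 0, 0, 0],
  "delta_pos": [
    [0.0, 0.0, -0.02],
    [0.002, 0, -0.05],
    [0.004, -0.001, -0.08],
    [0.006, -0.001, -0.105],
    [0.008, -0.002, -0.12],
    [0.01, -0.002, -0.13],
    [0.01, -0.002, -0.13]
  ],
  "delta_rot": [
    [0, 0, 0],
    [0, 0, 0],
    [0, 0, 0],
    [0, 0, 0],
    [0, 0, 0],
    [0, 0, 0],
    [0, 0, 0]
  ]
}}

```text
t: 2.98
tool_pos: [437.5, 16.3, 60.3]
ee_rot: [[0.688, -0.243, 0.684], [-0.171, -0.97, -0.172], [0.706, 0.002, -0.709]]
contact_force: [-0.6, 0.6, -1.1]
width: 0.1
```

```bash
python3 - <<'E'
from h import *
a=[cv2.cvtColor(read_camera(n),cv2.COLOR_RGB2BGR) for n in("scene","top")]
b=[cv2.resize(a[0][150:290,180:360],(540,420)),cv2.resize(a[1][150:350,200:420],None,fx=2.1,fy=2.1)]
cv2.imwrite('pics/a1s.png',cv2.convertScaleAbs(b[0],alpha=1.8));cv2.imwrite('pics/a1t.png',cv2.convertScaleAbs(b[1],alpha=1.8))
s=state();print(s['t'],s['tool_pos'],s['joint_positions'],s['contact_force'])
E
```

```text
3.075 [437.98525474  16.3678639   61.47781492] [ -1.29316862 -22.09844736 142.49989387 -30.97038382  17.73458383
 128.79475646] [-0.22873573  0.95307513  0.63743268]
```

View pics/a1s.png

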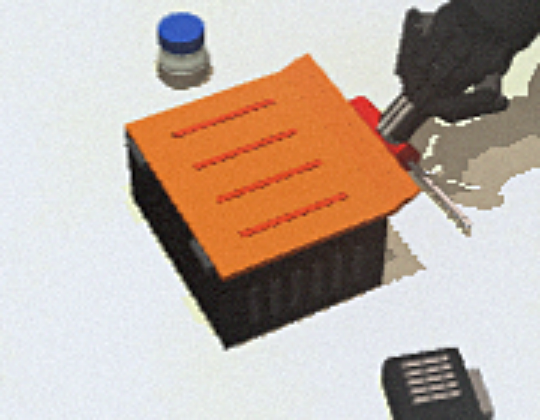

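View pics/a1t.png

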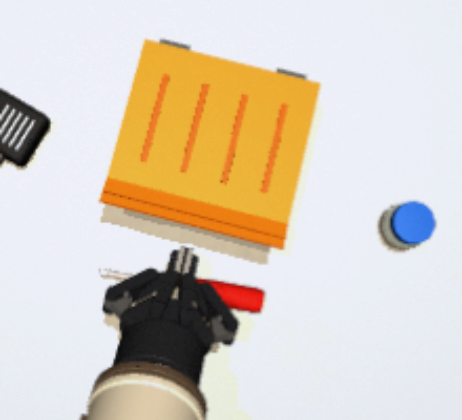

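Request:
{"fn": "servo_tool", "kwargs": {
  "hand": [0, 0, 0, 0],
  "delta_pos": [
    [0.01, -0.003, 0],
    [0.022, -0.006, 0],
    [0.032, -0.008, 0],
    [0.032, -0.008, 0]
  ],
  "delta_rot": [
    [0, 0, 0],
    [0, 0, 0],
    [0, 0, 0],
    [0, 0, 0]
  ]
}}

```text
t: 3.58
tool_pos: [470.6, 8.1, 61.1]
ee_rot: [[0.687, -0.243, 0.685], [-0.171, -0.97, -0.173], [0.707, 0.001, -0.708]]
contact_force: [-0.4, -0.1, 0.8]
width: -0.2
```

```bash
python3 - <<'E'
from h import *
p0=W(-152,0,68)
for th in np.arange(0,1.86,.1):
    r=np.interp(th,[0,.4,1.8],[152,140,125]);c=W(-r*np.cos(th),0,80.5+r*np.sin(th)); print(round(th,2),((c-p0)/1000).round(3).tolist())
s=state();print(s['tool_pos'],s['contact_force'],s['joint_positions'])
E
```

```text
0.0 [0.0, 0.0, 0.012]
0.1 [0.004, -0.001, 0.027]
0.2 [0.009, -0.002, 0.042]
0.3 [0.015, -0.004, 0.055]
0.4 [0.022, -0.006, 0.067]
0.5 [0.029, -0.007, 0.079]
0.6 [0.037, -0.009, 0.09]
0.7 [0.046, -0.011, 0.101]
0.8 [0.056, -0.014, 0.11]
0.9 [0.066, -0.017, 0.118]
1.0 [0.077, -0.019, 0.125]
1.1 [0.089, -0.022, 0.131]
1.2 [0.101, -0.025, 0.135]
1.3 [0.114, -0.028, 0.138]
1.4 [0.126, -0.031, 0.14]
1.5 [0.139, -0.035, 0.14]
1.6 [0.151, -0.038, 0.14]
1.7 [0.163, -0.041, 0.138]
1.8 [0.175, -0.044, 0.134]
[470.59170196   8.06660375  61.05817511] [-0.38746053 -0.06241584  0.7599753 ] [ -3.0250538  -16.54954799 139.24953684 -31.63516888  15.04558982
 128.56484912]
```

Request:
{"fn": "servo_tool", "kwargs": {
  "hand": [0, 0, 0, 0, 0, 0, 0, 0, 0, 0],
  "delta_pos": [
    [0, 0, 0.006],
    [0, 0, 0.012],
    [0.002, 0, 0.02],
    [0.004, -0.001, 0.027],
    [0.006, -0.001, 0.035],
    [0.009, -0.002, 0.042],
    [0.015, -0.004, 0.055],
    [0.022, -0.006, 0.067],
    [0.022, -0.006, 0.067],
    [0.022, -0.006, 0.067]
  ],
  "delta_rot": [
    [0, 0, 0],
    [0, 0, 0],
    [0, 0, 0],
    [0, 0, 0],
    [0, 0, 0],
    [0, 0, 0],
    [0, 0, 0],
    [0, 0, 0],
    [0, 0, 0],
    [0, 0, 0]
  ]
}}

```text
t: 4.82
tool_pos: [492.2, 2.3, 128.8]
ee_rot: [[0.686, -0.243, 0.686], [-0.171, -0.97, -0.172], [0.707, 0.001, -0.707]]
contact_force: [-4.3, 1.5, 0.8]
width: 0.2
```

```bash
python3 - <<'E'
from h import *
a=[cv2.cvtColor(read_camera(n),cv2.COLOR_RGB2BGR) for n in("scene","top")]
b=[cv2.resize(a[0][130:290,180:360],(540,480)),cv2.resize(a[1][150:350,200:420],None,fx=2.1,fy=2.1)]
cv2.imwrite('pics/a2s.png',cv2.convertScaleAbs(b[0],alpha=1.8));cv2.imwrite('pics/a2t.png',cv2.convertScaleAbs(b[1],alpha=1.8))
s=state();print(s['t'],s['tool_pos'],s['joint_positions'],s['contact_force'])
E
```

```text
4.925 [492.17758165   2.33610806 128.59931957] [ -4.03389158 -21.09735929 132.71421469 -17.12907412  24.80350981
 112.69942901] [-4.86112931  2.50871816  1.17387617]
```

View pics/a2s.png

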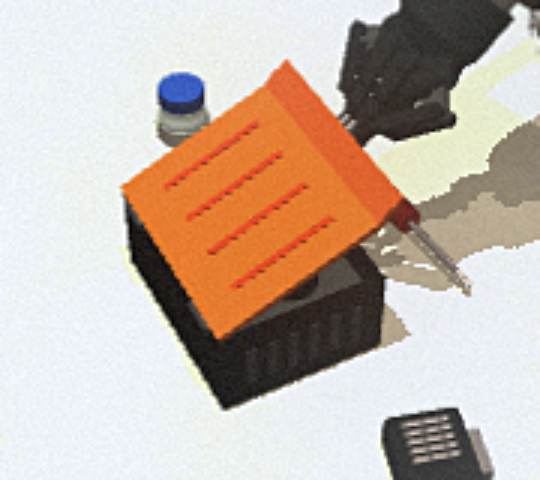

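View pics/a2t.png

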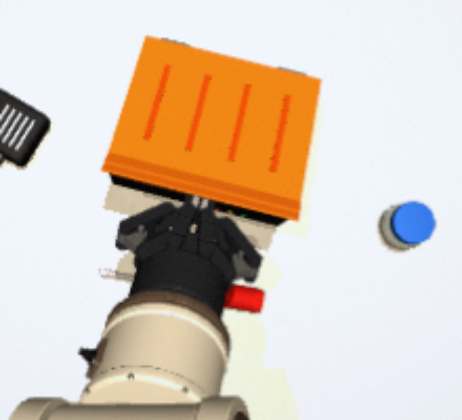

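Request:
{"fn": "servo_tool", "kwargs": {
  "hand": [0, 0, 0, 0, 0, 0, 0, 0, 0, 0, 0],
  "delta_pos": [
    [0.007, -0.001, 0.012],
    [0.015, -0.003, 0.023],
    [0.024, -0.005, 0.034],
    [0.034, -0.008, 0.043],
    [0.044, -0.011, 0.051],
    [0.055, -0.013, 0.058],
    [0.067, -0.016, 0.064],
    [0.079, -0.019, 0.068],
    [0.092, -0.022, 0.071],
    [0.104, -0.025, 0.073],
    [0.104, -0.025, 0.073]
  ],
  "delta_rot": [
    [0, 0, 0],
    [0, 0, 0],
    [0, 0, 0],
    [0, 0, 0],
    [0, 0, 0],
    [0, 0, 0],
    [0, 0, 0],
    [0, 0, 0],
    [0, 0, 0],
    [0, 0, 0],
    [0, 0, 0]
  ]
}}

```text
t: 6.3
tool_pos: [596.7, -22.9, 201.1]
ee_rot: [[0.687, -0.243, 0.685], [-0.171, -0.97, -0.172], [0.707, 0.001, -0.708]]
contact_force: [-0.4, -0.7, -0.1]
width: 0.0
```

```bash
python3 - <<'E'
from h import *
a=[cv2.cvtColor(read_camera(n),cv2.COLOR_RGB2BGR) for n in("scene","top")]
b=[cv2.resize(a[0][90:270,180:360],(540,540)),cv2.resize(a[1][130:350,200:420],None,fx=2.1,fy=2.1)]
cv2.imwrite('pics/a3s.png',cv2.convertScaleAbs(b[0],alpha=1.8));cv2.imwrite('pics/a3t.png',cv2.convertScaleAbs(b[1],alpha=1.8))
s=state();print(s['t'],s['tool_pos'],s['joint_positions'],s['contact_force'])
E
```

```text
6.4 [595.80960582 -22.5961804  200.80431899] [ -6.75564608 -11.44093187 116.7229153  -10.28609923  30.41182034
 104.02094688] [ 0.19927405  0.37433624 -0.57761983]
```

View pics/a3s.png

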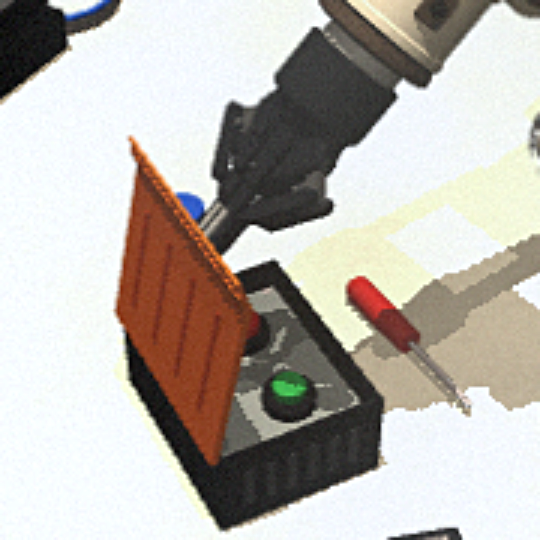

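View pics/a3t.png

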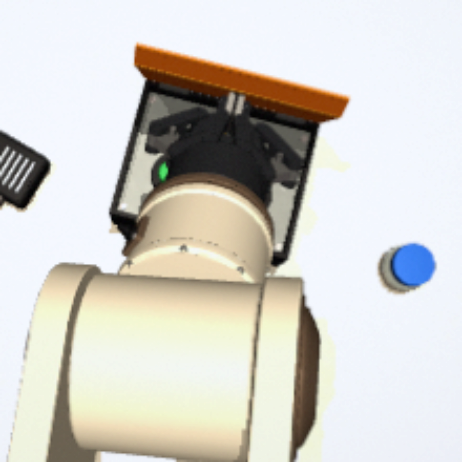

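Request:
{"fn": "servo_tool", "kwargs": {
  "hand": [0, 0, 0, 0, 0, 0, 0, 0, 0, 0, 0, 0, 0, 0],
  "delta_pos": [
    [0.006, -0.002, 0],
    [0.013, -0.004, 0],
    [0.019, -0.005, 0],
    [0.025, -0.007, 0],
    [0.031, -0.008, -0.001],
    [0.037, -0.01, -0.002],
    [0.043, -0.012, -0.004],
    [0.049, -0.013, -0.006],
    [0.049, -0.013, -0.006],
    [0.03, -0.008, 0.0],
    [0, 0, 0.01],
    [-0.04, 0.01, 0.03],
    [-0.08, 0.02, 0.05],
    [-0.08, 0.02, 0.05]
  ],
  "delta_rot": [
    [0, 0, 0],
    [0, 0, 0],
    [0, 0, 0],
    [0, 0, 0],
    [0, 0, 0],
    [0, 0, 0],
    [0, 0, 0],
    [0, 0, 0],
    [0, 0, 0],
    [0, 0, 0],
    [0, 0, 0],
    [0, 0, 0],
    [0, 0, 0],
    [0, 0, 0]
  ]
}}

```text
t: 8.15
tool_pos: [514.8, -2.0, 254.0]
ee_rot: [[0.683, -0.242, 0.689], [-0.17, -0.97, -0.172], [0.71, 0.0, -0.704]]
contact_force: [1.0, -1.2, -0.7]
width: -0.2
```

```bash
python3 - <<'E'
from h import *
a=[cv2.cvtColor(read_camera(n),cv2.COLOR_RGB2BGR) for n in("scene","top")]
cv2.imwrite('pics/a4s_raw.png',a[0])
b=[cv2.resize(a[0][90:270,180:360],(540,540)),cv2.resize(a[1][130:350,200:420],None,fx=2.1,fy=2.1)]
cv2.imwrite('pics/a4s.png',cv2.convertScaleAbs(b[0],alpha=1.8));cv2.imwrite('pics/a4t.png',cv2.convertScaleAbs(b[1],alpha=1.8))
s=state();print(s['t'],s['tool_pos'],s['joint_positions'],s['contact_force'])
hsv=cv2.cvtColor(a[0],cv2.COLOR_BGR2HSV);m=cv2.inRange(hsv,(50,120,40),(80,255,255))
k,l,st,ce=cv2.connectedComponentsWithStats(m);print(st,ce)
print('pred',proj('scene',W(-85,40,78)),proj('scene',W(-85,-40,78)))
for c,t in zip(st[1:],ce[1:]):
    if c[4]>20: p=onz('scene',t,78);print(p,(p-W(-85,40,78))@X,(p-W(-85,40,78))@Y)
E
```

```text
8.25 [516.02070835  -2.51670811 251.83669004] [ -4.67119606 -25.03518628 120.03129651 -10.19822715  40.76635147
 104.35803941] [0.21113739 0.13428565 0.25978092]
[[     0      0    560    420 235116]
 [   270    214     12     10     81]
 [   244    216      2      1      2]
 [   276    224      1      1      1]] [[279.50154392 209.49699723]
 [275.92592593 217.87654321]
 [244.5        216.        ]
 [276.         224.        ]]
pred [277.78508097 216.543225  ] [262.1191621  195.23530328]
[558.23908933  29.63601468  78.        ] 5.794915973134122 1.7136441166032486
```

View pics/a4s.png

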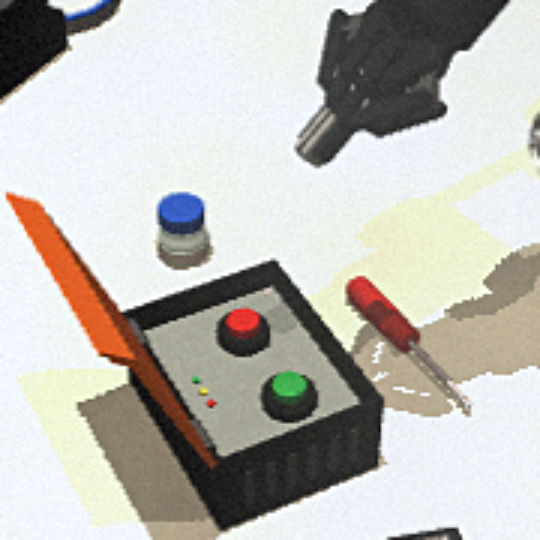

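View pics/a4t.png

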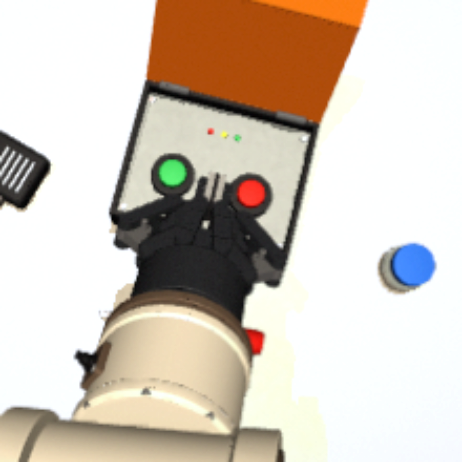

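```bash
python3 - <<'E'
from h import *
a=read_camera('top');hsv=cv2.cvtColor(a,cv2.COLOR_RGB2HSV)
m=cv2.inRange(hsv,(50,120,40),(80,255,255))
k,l,st,ce=cv2.connectedComponentsWithStats(m)
for c,t in zip(st[1:],ce[1:]):
    if c[4]>20: print(c,t,onz('top',t,78))
# red too
m=cv2.inRange(hsv,(0,180,60),(4,255,255))|cv2.inRange(hsv,(174,180,60),(180,255,255))
k,l,st,ce=cv2.connectedComponentsWithStats(m)
for c,t in zip(st[1:],ce[1:]):
    if c[4]>60: print('red',c,t,onz('top',t,78))
print(W(-85,40,78))
R,n=Rt(90)
print(delta(np.array([555.,30,120]),R))
E
```

```text
[275 206  14  13 144] [281.66666667 211.93055556] [557.63368165  29.08968674  78.        ]
red [313 216  13  13 138] [319.10869565 221.73913043] [537.61499662 -48.10902425  78.        ]
[552.20173909  29.37519018  78.        ]
(array([ 0.0388,  0.0327, -0.1311]), array([1.912e-01, 7.616e-01, 1.000e-04]))
```

Request:
{"fn": "servo_tool", "kwargs": {
  "hand": [0, 0, 0, 0, 0, 0, 0, 0, 0, 0, 0, 0],
  "delta_pos": [
    [0.01, 0.008, 0],
    [0.02, 0.016, 0],
    [0.03, 0.024, 0],
    [0.041, 0.0315, 0],
    [0.041, 0.0315, 0],
    [0.041, 0.0315, -0.03],
    [0.041, 0.0315, -0.06],
    [0.041, 0.0315, -0.09],
    [0.041, 0.0315, -0.12],
    [0.041, 0.0315, -0.14],
    [0.041, 0.0315, -0.15],
    [0.041, 0.0315, -0.15]
  ],
  "delta_rot": [
    [0.04, 0.15, 0],
    [0.08, 0.3, 0],
    [0.12, 0.45, 0],
    [0.16, 0.6, 0],
    [0.191, 0.762, 0],
    [0.191, 0.762, 0],
    [0.191, 0.762, 0],
    [0.191, 0.762, 0],
    [0.191, 0.762, 0],
    [0.191, 0.762, 0],
    [0.191, 0.762, 0],
    [0.191, 0.762, 0]
  ]
}}

```text
t: 9.8
tool_pos: [557.0, 28.7, 100.3]
ee_rot: [[0.97, -0.242, -0.002], [-0.242, -0.97, -0.0], [-0.002, 0.001, -1.0]]
contact_force: [0.4, 0.2, 1.1]
width: 0.4
```

```bash
python3 - <<'E'
from h import *
a=[cv2.cvtColor(read_camera(n),cv2.COLOR_RGB2BGR) for n in("scene","top")]
b=[cv2.resize(a[0][120:260,200:340],(560,560)),cv2.resize(a[1][130:350,200:420],None,fx=2.1,fy=2.1)]
cv2.imwrite('pics/a5s.png',cv2.convertScaleAbs(b[0],alpha=1.8));cv2.imwrite('pics/a5t.png',cv2.convertScaleAbs(b[1],alpha=1.8))
s=state();print(s['t'],s['tool_pos'],s['ee_rot'][:,2],s['contact_force'],proj('scene',s['tool_pos']))
E
```

```text
9.9 [557.45879108  28.76467053 101.71849829] [ 1.14262479e-04 -2.79862110e-04 -9.99999954e-01] [-0.29435176 -0.37217082 -0.46522464] [275.99954536 210.37038526]
```

View pics/a5s.png

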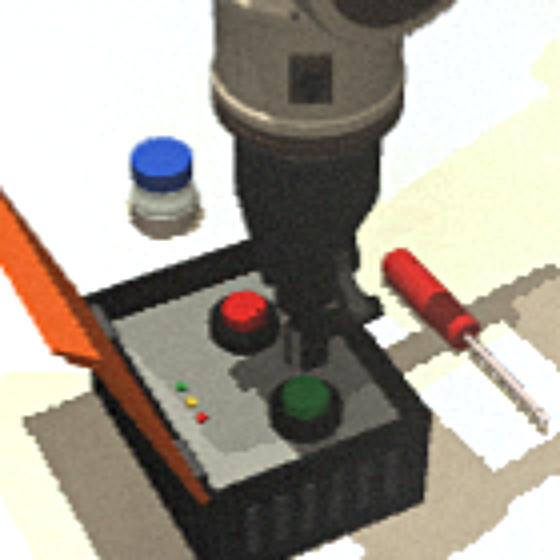

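Request:
{"fn": "servo_tool", "kwargs": {
  "hand": [0, 0, 0, 0, 0, 0, 0],
  "delta_pos": [
    [0, 0, -0.012],
    [0, 0, -0.02],
    [0, 0, -0.024],
    [0, 0, -0.027],
    [0, 0, -0.029],
    [0, 0, -0.03],
    [0, 0, -0.03]
  ],
  "delta_rot": [
    [0, 0, 0],
    [0, 0, 0],
    [0, 0, 0],
    [0, 0, 0],
    [0, 0, 0],
    [0, 0, 0],
    [0, 0, 0]
  ]
}}

```text
t: 10.78
tool_pos: [557.0, 28.9, 71.9]
ee_rot: [[0.97, -0.242, -0.0], [-0.242, -0.97, -0.0], [0.0, 0.0, -1.0]]
contact_force: [-5.6, -0.5, 11.1]
width: -0.0
```

```bash
python3 - <<'E'
from h import *
for i in range(3):
    a=read_camera('scene');s=state();print(s['t'],s['tool_pos'],s['contact_force'])
cv2.imwrite('pics/a6s.png',cv2.convertScaleAbs(cv2.cvtColor(cv2.resize(a[120:260,200:340],(560,560)),cv2.COLOR_RGB2BGR),alpha=1.8))
E
```

```text
10.825 [557.04422007  28.87348748  71.930371  ] [-7.13570151  0.69676201 11.32796049]
10.875 [557.04576762  28.89306013  71.93690866] [-6.39997154  1.12769057 11.19994566]
10.925 [557.05057528  28.85637825  71.96411132] [-6.27059367  0.18229869 10.22416363]
```

View pics/a6s.png

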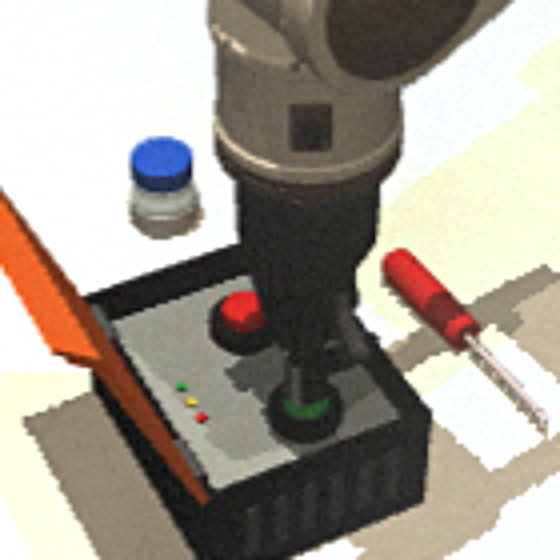

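Request:
{"fn": "servo_tool", "kwargs": {
  "hand": [0, 0, 0, 0, 0, 0, 0, 0, 0],
  "delta_pos": [
    [0, 0, -0.001],
    [0, 0, -0.001],
    [0, 0, -0.001],
    [0, 0, 0.003],
    [0, 0, 0.01],
    [0, 0, 0.03],
    [0, 0, 0.08],
    [0, 0, 0.13],
    [0, 0, 0.15]
  ],
  "delta_rot": [
    [0, 0, 0],
    [0, 0, 0],
    [0, 0, 0],
    [0, 0, 0],
    [0, 0, 0],
    [0, 0, 0],
    [0, 0, 0],
    [0, 0, 0],
    [0, 0, 0]
  ]
}}

```text
t: 12.05
tool_pos: [557.8, 28.8, 224.7]
ee_rot: [[0.97, -0.242, 0.004], [-0.242, -0.97, -0.001], [0.004, -0.0, -1.0]]
contact_force: [0.3, 0.0, -1.1]
width: 0.2
```

Request:
{"fn": "servo_tool", "kwargs": {
  "hand": [0, 0, 0, 0, 0],
  "delta_pos": [
    [-0.04, 0, 0.02],
    [-0.09, 0.0, 0.04],
    [-0.14, 0, 0.05],
    [-0.17, 0, 0.05],
    [-0.17, 0, 0.05]
  ],
  "delta_rot": [
    [0, 0, 0],
    [0, 0, 0],
    [0, 0, 0],
    [0, 0, 0],
    [0, 0, 0]
  ]
}}

```text
t: 12.68
tool_pos: [385.9, 28.9, 272.2]
ee_rot: [[0.97, -0.242, 0.002], [-0.242, -0.97, -0.001], [0.002, 0.0, -1.0]]
contact_force: [0.3, -0.9, 0.1]
width: -0.5
```

```bash
python3 - <<'E'
from h import *
a=[cv2.cvtColor(read_camera(n),cv2.COLOR_RGB2BGR) for n in("scene","top")]
b=[cv2.resize(a[0][120:260,200:340],(560,560)),a[1]]
cv2.imwrite('pics/a7s.png',cv2.convertScaleAbs(b[0],alpha=1.8));cv2.imwrite('pics/a7t.png',cv2.convertScaleAbs(b[1],alpha=1.8))
s=state();print(s['t'],s['tool_pos'],s['contact_force'])
hsv=cv2.cvtColor(a[0],cv2.COLOR_BGR2HSV);m=cv2.inRange(hsv,(50,120,40),(80,255,255))
k,l,st,ce=cv2.connectedComponentsWithStats(m);print(st[1:],ce[1:])
hsv=cv2.cvtColor(a[1],cv2.COLOR_BGR2HSV);m=cv2.inRange(hsv,(50,120,40),(80,255,255))
k,l,st,ce=cv2.connectedComponentsWithStats(m);print(st[1:],ce[1:])
E
```

```text
12.775 [387.30233952  28.82915623 271.62868712] [-0.13480423 -0.36302291  0.36062088]
[[270 214  13   9  81]
 [244 216   2   1   2]
 [274 223   1   1   1]
 [276 224   2   1   2]] [[276.         217.80246914]
 [244.5        216.        ]
 [274.         223.        ]
 [276.5        224.        ]]
[[312 195   2   2   4]
 [275 206  14  13 144]] [[312.5        195.5       ]
 [281.66666667 211.93055556]]
```

View pics/a7s.png

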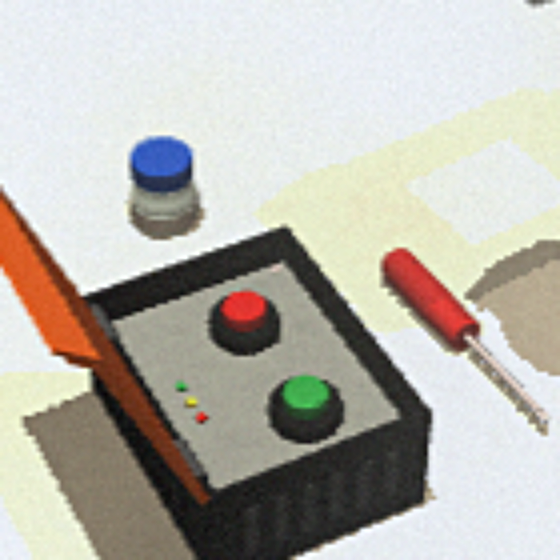

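View pics/a7t.png

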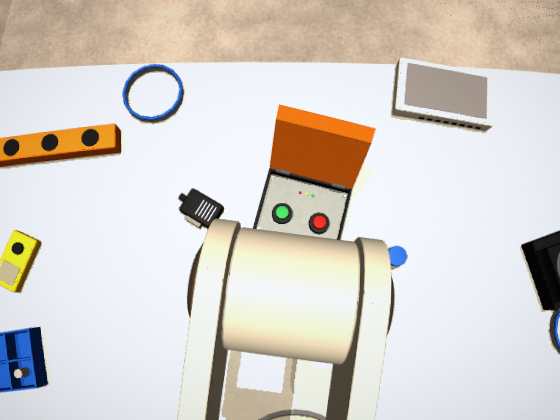

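```bash
python3 -c "
from workcell import *
print(sign_off())"
```

```text
the job is handed in; nothing more can be done
None
```

I opened the cover, pressed the green button once, and handed the job in at about 12.8 s of the 54 s allowed. Sign-off gives no verdict.

- **Cover:** I pushed it up by the underside of the lip with the closed fingertips, tool tilted 45°, and on over the top. It lies back open by itself in both final pictures. I didn't measure its angle. The force was about 5.6 N with the cover part-way up, the highest reading I took during the lift.
- **Green button:** The fingertip stopped at 71.9 mm, about 6 mm below the button's nominal top, with 10–11 N against the 5 N needed for full travel. I then commanded 1 mm more before releasing, but took no force reading there. Its image before and after the press matches to within 0.1 px, so it is back up.
- **Red button, box and bystanders:** The red button looks up. The box stands flat, and the jar, screwdriver and microphone show no visible movement; I judged these by eye.
- **One disagreement:** Both cameras put the green button about 5–6 mm further back than I had predicted from the closed cover. Either the first measurement was off or the box slid a few millimetres while I opened the cover. Both are well inside the 40 mm limit.
- **At the end:** The arm was clear of everything, with the force reading near zero.

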